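# Hang the slide dipper to drip and count it

## Robot

A 7-joint arm with a two-finger parallel gripper is mounted at the origin on the work surface. World frame = base frame: x ahead of the robot, y to its left, z up, the work surface at z = 0. Lengths are in m, angles in degrees, forces in N, time in s.
With the tool pointing down it reaches from about 0.425 to 1.025 m from the base axis. Payload 9.4 kg.
Tool frame: the origin (TCP) lies between the finger pads, 19 mm behind the fingertips; this is the grasp point; z points along the fingers, x is the direction in which the jaws open and shut, and the axes are right-handed (so a half turn about z gives the same grasp; the last joint's range is limited). The gripper opens to 85 mm and grips with 20 to 120 N. Pads are 22 mm wide; open, the fingers measure 114 mm over their backs; the gripper's body (76 mm by 85 mm) begins 54 mm behind the grasp point. The pads swing forward as they close: fully open they stand 13 mm farther back than shut.
Start: joints at [-75.728, 34.337, -0.143, 91.639, 0.103, 54.024, -4.572], TCP at [0.232, 0.687, 0.25] pointing down, gripper open.
Joint ranges: [-147.43, 147.43], [-19.82, 112.94], [-74.19, 73.91], [6.32, 146.72], [-59.91, 239.91], [6.04, 106.73], [-150.56, 150.56]. Speed limits (degrees/s): [127.2, 127.2, 172.46, 172.46, 180, 180, 180].

## Interface

Orientations are given as [roll, pitch, yaw] about the fixed x, y, z axes, in that order (R = Rz(yaw) Ry(pitch) Rx(roll)).
In Python, from rig import ctrl, viewer, job gives the robot as it stands. The module is installed in compiled form; this text tells all that it offers.
- The arm moves only by the tool carry_out, never from a script. Its argument "moves" is a list of rows, each an object with "turn": the turn, a rotation vector about the tool's x, y, z scaled (see below), a list of three; "dp": the shift along the tool's x, y, z scaled (see below), a list of three; "fingers": the opening, from -1 (shut) to 1 (fully open). A call has 1 to 12 rows; each row is the pose to reach, as a shift and turn from the pose measured when the call began, along the tool's axes at that moment, turning the shorter way round; what a row does not reach only later rows make up. The controller multiplies each number of a shift by 0.4 m and each number of a turn by 180 degrees. A row lasts 1/12 s, in which the tool goes at most 41.7 mm and 7.16 degrees, less where a joint would pass 70% of its speed; a pose out of reach is approached as far as the arm can. A call with a number of a shift or a turn outside -1 to 1 is refused whole. A call with a gripper value outside its range is refused whole. The fingers move at their own pace and stop on an object; "force" is the grip in N (left out, the last holds). Time passes only in rows, so rows that repeat a pose let the fingers close. It gives the time, the measured TCP pose, the force and the opening at its end, in the units of the state.
- ctrl.observe(): the state, without advancing time (a new reading comes with each control period).
- viewer.get_image(name): name is "scene" or "top"; returns a dict with "frame" (480x640x3 uint8, red, green, blue), "range_z" (480x640 float32, m along the optical axis (not along the pixel's ray), 0 where there is no reading), "fx", "fy", "cx", "cy" (pixels), "distortion" ([k1, k2, p1, p2, k3] as OpenCV has them; the pictures are not rectified), "T" (4x4, takes a point from camera to world coordinates). Camera axes: x right, y down, z forward; pixel columns grow to the right and rows downward; lengths in m; the calibration is good to about 2 mm. A picture is of the moment at which its call begins.
- job.sign_off(): hands the job in, once; it reports no verdict.
The state is a dict: "t": time; "q": joint angles; "joint_velocities": joint speeds; "effort": joint torques, N m; "ee_pos": TCP position; "orientation": TCP orientation; "ft_force": force on the tool from outside, world axes, zero at the start; "moment": the same for the moment, N m; "grip_width": finger opening in m.
Only numpy, scipy, OpenCV 4.12 (cv2) and the standard library are available. Lean on these libraries where they do the work, as an engineer would, in place of code of your own. Each camera call takes 0.05 s, during which the arm holds its last target. There are 200 camera calls.

## Task

Take the slide dipper out of its staining jar and hang it by the eye of its handle on the upturned hook of the drip stand, so that it hangs freely and upright from the level part of the hook, and let go of it; work it on gently, without forcing it against the stand. Then log it on the tally counter: swing the counter's lever all the way to its stop and let it spring back. Leave the jars and the other things on the bench standing where they are.

Things in the scene. Friction and masses are not known exactly. Their poses are not given: they have to be found in the camera images.
- dipper: Bare steel slide dipper, 165 mm tall, 0.14 kg, loose, upright in jar_a. Origin: centre of underside; z up the handle, x square to the flat handle (along the eye's hole), y across it; x within 0.6 rad of world x. Basket 30 (x) by 50 (y) by 50 mm tall; above it a flat handle 26 mm wide (y), 6 mm thick (x), z = 50 to 165 mm, with a 14 mm round through hole, the eye, at z = 150 mm
- eye (a point): centre of the eye (14 mm hole) near the top of the dipper's handle. The handle can be taken from above across its 26 mm width with the TCP 10 to 15 mm below the eye, fingers either side; the hook's bar then passes between the fingers
- jar_a: white plastic staining jar that holds the dipper: open box 50 (x) by 70 (y) by 65 mm tall, walls and floor 5 mm, loose, 0.5 kg. The basket stands in it with 5 mm of play all round. Origin: centre of its underside
- jar_b: a second jar of the same kind, empty, loose
- jar_c: a third jar of the same kind, empty, loose
- stand: Steel drip stand, fixed. Origin: on the bench straight below the hook's bend; x the way the hook points (towards the robot, within 0.4 rad of world -x), z up. Base x = -85 to 65, 100 mm wide, 14 high. Round 10 mm bar: post at x = -55 mm up to z = 195, then level along +x (axis z = 195) to the bend at x = 0, then rising 38 degrees above level for 34 mm to a round tip
- hook_bend (a point): axis of the hook's bar at the bend, where the level part (55 mm long, from the post) meets the rising tip. Nothing stands above the post
- hook_tip (a point): End of the bar's axis at the tip (the round end reaches 5 mm farther), 26.8 mm ahead of and 20.9 mm above the bend. Held upright, the eye jams on the tip: tilt the dipper (it may face either way) so that its hole lines up with the rising tip (handle top back towards the post, basket out ahead), slide to the bend, then bring it upright on the level part
- counter: grey desk tally counter, fixed, 90 (x) by 120 (y) by 55 mm tall. Origin: centre of its underside; its x is within 0.35 rad of world x
- lever (a joint): angle of the counter's lever about its upright pivot: 0 at rest, 0.9 rad at its stop; grows anticlockwise seen from above. A spring takes it back to rest when let go; pushing the post takes about 1 N at the start and 3 N at the stop
- lever_pivot (a point): the lever's pivot axis, on top of the counter at its centre, 60 mm above the bench
- lever_post (a point): Middle of the top face of the lever's white upright post: 14 mm in diameter, top 94 mm above the bench, 65 mm from the pivot, on the end of a flat steel arm (top 66 mm above the bench). At rest the arm lies 0.45 rad to the +y side of the counter's own -x (towards the robot); it swings from +y to -y, to 0.45 rad on the other side
- bottle: bystander: amber bottle, 64 mm diameter, 130 mm tall, loose
- slide_box: bystander: flat blue slide box, 80 by 140 mm, 30 mm tall, loose
- pipette: bystander: white pipette lying on the bench, 230 mm long, 16 mm high, loose
- marker: bystander: marker pen lying on the bench, 125 mm long, 11 mm high, loose
- beaker: bystander: clear plastic beaker, 68 mm diameter, 85 mm tall, loose
Not all that is in view belongs to the job. There is more than one size of the dipper; the one meant has the size given above. Leave any orange look-alike of the stand alone.

How it is judged:
By the outcome, as a careful person would: the job done as asked, in the order asked, and still so for the second after the job is handed in, with the robot touching nothing.
It also fails if it takes over 70 s, if anything falls off the work surface, if the arm or the gripper's body presses on something with over 40 N, if the wrist force passes 120 N, or if a joint passes its speed limit or range.

## Working session

There is one attempt and no reset: what is moved stays moved. The work goes in short steps, Python scripts to look and compute and a tool call to move; the robot and the scene stay as the last step left them, time stands still between calls to the robot, and variables do not carry over. Pictures are saved under pics/ and viewed, about 8 in all and at most 12, crops included, and the job is handed in when it is done.

Besides the shell and the picture viewer there is one more tool, called after "Request:" as name(argument=value, ...), one argument or row to a line, values as JSON. carry_out: Moves the arm, as the interface text tells. Shifts and turns lie within -1 to 1; 1 stands for 0.4 m of shift or 180 degrees of turn. Its arguments: {"type":"object","properties":{"moves":{"type":"array","items":{"type":"object","properties":{"turn":{"type":"array","items":{"type":"number"}},"dp":{"type":"array","items":{"type":"number"}},"fingers":{"type":"number"}}}},"force":{"type":"number"}},"required":["moves"]}

```bash
mkdir -p pics; cat > h.py <<'E'
import numpy as np, cv2
from scipy.spatial.transform import Rotation as R
from rig import ctrl, viewer, job
def cloud(im):
    K=np.array([[im['fx'],0,im['cx']],[0,im['fy'],im['cy']],[0,0,1]])
    v,u=np.mgrid[0:480,0:640]
    n=cv2.undistortPoints(np.stack([u,v],-1).reshape(-1,1,2).astype(float),K,np.array(im['distortion'])).reshape(480,640,2)
    z=im['range_z'][...,None]
    P=np.concatenate([n*z,z],-1)@im['T'][:3,:3].T+im['T'][:3,3]
    P[im['range_z']==0]=np.nan
    return P
def grab(name,tag):
    im=viewer.get_image(name); cv2.imwrite(f'pics/{tag}.png',im['frame'][...,::-1]); np.savez(f'{tag}.npz',f=im['frame'],P=cloud(im)); return im
E
python3 - <<'E'
from h import *
for n in('scene','top'):
    im=grab(n,n+'0'); print(n,im['T'].round(3).tolist(),im['fx'])
print(ctrl.observe())
E
```

```text
scene [[0.511, 0.66, -0.55, 1.167], [0.859, -0.379, 0.343, -0.422], [0.018, -0.648, -0.761, 1.036], [0.0, 0.0, 0.0, 1.0]] 572.1982077039222
top [[0.014, -0.997, 0.081, 0.395], [-1.0, -0.013, 0.005, -0.029], [-0.003, -0.081, -0.997, 1.379], [0.0, 0.0, 0.0, 1.0]] 538.2769477049114
{'t': 0.1, 'q': array([-75.72943803,  34.38043344,  -0.14675356,  91.67686074,
         0.10285143,  54.02575683,  -4.57290585]), 'joint_velocities': array([-0.04707715, -0.08953855, -0.01025305, -0.05819078, -0.02230342,
       -0.0786559 , -0.01291327]), 'effort': array([ 6.06206653e-03, -7.77993894e+01,  1.57042366e+00, -2.58626372e+01,
        1.26544037e-02,  5.51689445e-03, -3.23446034e-05]), 'ee_pos': array([0.23189416, 0.68647897, 0.24919354]), 'orientation': array([1.79993111e+02, 8.26336094e-02, 7.13381813e+01]), 'ft_force': array([ 0.65641485, -0.1112898 ,  0.5680393 ]), 'moment': array([ 0.02175357, -0.03399656,  0.0075365 ]), 'grip_width': 0.08549089894700894}
```

View pics/scene0.png

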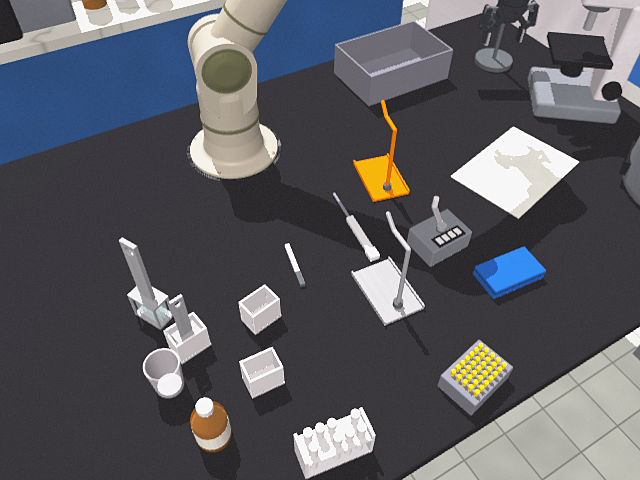

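View pics/top0.png

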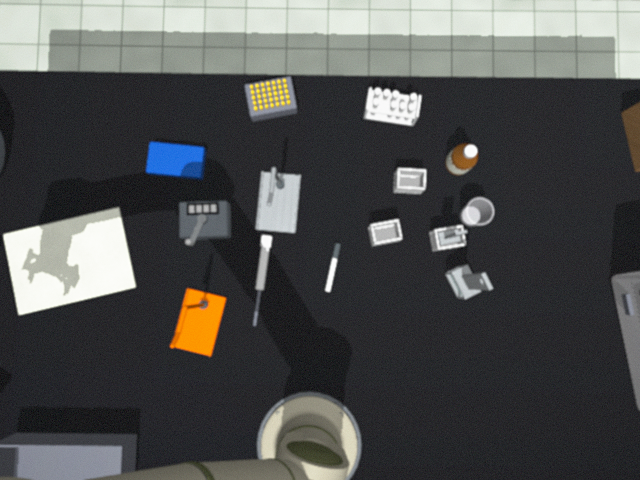

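The scene view shows two dippers: a tall one in a clear jar (scene ~140,280; top ~468,282) and a shorter one in a white jar (scene ~185,325; top ~450,237). The grey stand is at scene ~(395,260), the orange look-alike at ~(388,150) and the counter at ~(440,235). I'll check heights and show a crop.

```bash
python3 - <<'E'
from h import *
s=np.load('scene0.npz');t=np.load('top0.npz')
def st(D,name,u0,u1,v0,v1,lo,hi):
    P=D['P'][v0:v1,u0:u1].reshape(-1,3); F=D['f'][v0:v1,u0:u1].reshape(-1,3)
    m=(P[:,2]>lo)&(P[:,2]<hi);P=P[m]
    if len(P)<4: print(name,len(P));return
    r=cv2.minAreaRect(P[:,:2].astype(np.float32)*1000)
    print(name,len(P),'mean',P.mean(0).round(4),'zmax',np.percentile(P[:,2],98).round(4),'rect',np.round(r[0],1),np.round(r[1],1),round(r[2],1))
st(s,'tall s',110,180,230,330,.1,.4)
st(s,'short s',165,215,285,360,.09,.3)
st(s,'short s top',165,215,285,360,.14,.3)
st(t,'short t',425,480,215,255,.09,.3)
st(t,'tall t',440,500,260,305,.09,.3)
st(t,'jar_a rim t',425,470,220,255,.055,.075)
st(s,'jar_a rim s',160,215,305,365,.057,.072)
for D,n,b in((s,'s',(345,430,205,330)),(t,'t',(250,305,155,240))):
    st(D,n+' stand base',*b,.007,.022)
    st(D,n+' stand level',*b,.185,.202)
    st(D,n+' stand bar>.19',*b,.19,.3)
    st(D,n+' stand tip',*b,.212,.3)
    st(D,n+' post',*b,.03,.17)
for D,n,b in((s,'s',(400,480,190,270)),(t,'t',(170,240,195,250))):
    st(D,n+' counter top',*b,.05,.058); st(D,n+' arm',*b,.0625,.07);st(D,n+' posttop',*b,.09,.1);st(D,n+' post',*b,.075,.1)
a=cv2.resize(s['f'][220:370,100:230],None,fx=4,fy=4)[...,::-1]
b=cv2.resize(s['f'][180:330,340:480],None,fx=4,fy=4)[...,::-1][:, :280+0]
cv2.imwrite('pics/crop.png',a)
E
```

```text
tall s 966 mean [ 0.4376 -0.3682  0.1714] zmax 0.2385 rect [ 457.8 -357.4] [141.3  24.1] 15.7
short s 402 mean [ 0.5223 -0.3382  0.1349] zmax 0.1725 rect [ 541.5 -356.8] [22.2 79.7] 49.1
short s top 181 mean [ 0.5217 -0.338   0.1586] zmax 0.1732 rect [ 520. -338.] [10.7 27.3] 11.6
short t 71 mean [ 0.5192 -0.3373  0.1458] zmax 0.1723 rect [ 531.5 -359.9] [13.8 72.2] 30.7
tall t 370 mean [ 0.41   -0.3736  0.1807] zmax 0.2386 rect [ 409.9 -376.1] [37.4 10.1] 26.5
jar_a rim t 314 mean [ 0.5187 -0.3387  0.0621] zmax 0.0701 rect [ 524.8 -347.6] [59.6 88.1] 10.4
jar_a rim s 568 mean [ 0.5288 -0.3456  0.0635] zmax 0.0706 rect [ 518.2 -341.3] [ 89.6 140.6] 69.0
s stand base 2894 mean [0.5811 0.0995 0.0118] zmax 0.0203 rect [537.7 137.7] [193.7 359.8] 57.7
s stand level 134 mean [0.6312 0.0857 0.198 ] zmax 0.2018 rect [624.7  87.5] [11.7 68.1] 83.8
s stand bar>.19 240 mean [0.6126 0.0875 0.2043] zmax 0.2217 rect [612.6  88.5] [11.8 92.5] 84.3
s stand tip 48 mean [0.5778 0.0906 0.217 ] zmax 0.223 rect [578.4  91. ] [ 9.7 24. ] 77.7
s post 728 mean [0.5769 0.1838 0.0663] zmax 0.162 rect [588.6 
[... 496 characters left out ...]
op 930 mean [0.5584 0.2641 0.0556] zmax 0.0579 rect [556.3 270.3] [ 91.2 122.9] 2.8
s arm 133 mean [0.5356 0.2801 0.0669] zmax 0.0698 rect [544.8 272.6] [103.9  64.4] 5.2
s posttop 27 mean [0.4965 0.2952 0.0944] zmax 0.0974 rect [496. 296.] [12.4 14.6] 71.4
s post 56 mean [0.4999 0.2934 0.0882] zmax 0.0973 rect [526.9 281.5] [12.4 84.1] 65.3
t counter top 1121 mean [0.5547 0.2656 0.0549] zmax 0.0579 rect [556.  267.3] [ 90.3 118.7] 2.6
t arm 170 mean [0.5394 0.2745 0.0663] zmax 0.0697 rect [548.8 262.1] [97.5 86.9] 14.4
t posttop 27 mean [0.4964 0.2923 0.0943] zmax 0.0989 rect [496.8 292.2] [12.5 12.5] 27.2
t post 37 mean [0.4999 0.2905 0.0909] zmax 0.0987 rect [529.1 283.6] [14.3 80.6] 75.2
```

View pics/crop.png

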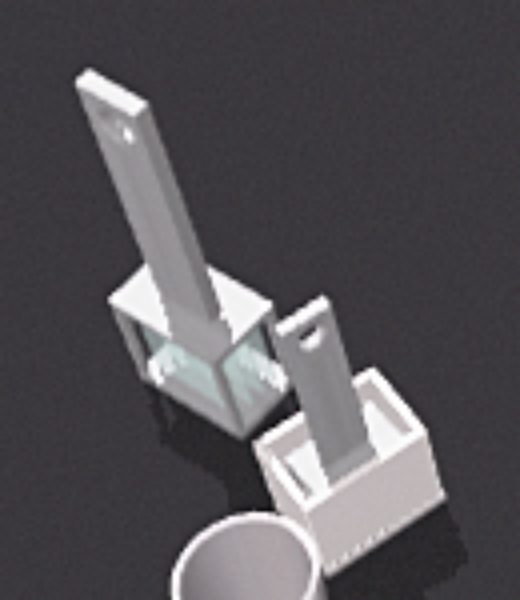

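The white-jar dipper tops out at 0.172 m (165 mm plus 5 mm floor, jar_a), while the other reaches 0.238 m, so I take the white-jar one. Next is a helper that converts world targets into move numbers.

```bash
cat >> h.py <<'E'
def Rdown(yaw,tilt=0,axis=(1,0,0)):
    "tool down at yaw (deg), then turned by tilt about a tool axis"
    return R.from_euler('xyz',[180,0,yaw],degrees=True)*R.from_rotvec(np.radians(tilt)*np.array(axis))
def go(p,Rt,st=None):
    st=st or ctrl.observe(); R0=R.from_euler('xyz',st['orientation'],degrees=True)
    d=R0.inv().apply(np.array(p)-st['ee_pos']); w=(R0.inv()*Rt).as_rotvec()
    print('dp',(d/.4).round(4).tolist(),'turn',(w/np.pi).round(4).tolist(),'rows',max(np.linalg.norm(d)/.0417,np.degrees(np.linalg.norm(w))/7.16).round(1))
def show():
    s=ctrl.observe(); print({k:np.round(s[k],4).tolist() for k in('t','q','ee_pos','orientation','ft_force','grip_width')})
E
python3 - <<'E'
from h import *
go([.48,.35,.33],Rdown(-5))
E
```

```text
dp [-0.5988, 0.8568, -0.201] turn [0.0003, 0.0004, 0.4241] rows 10.7
```

Request:
carry_out(
  moves=[
    {"dp":[-0.6,0.857,-0.2],"turn":[0,0,0.424],"fingers":1},
    {"dp":[-0.6,0.857,-0.2],"turn":[0,0,0.424],"fingers":1},
    {"dp":[-0.6,0.857,-0.2],"turn":[0,0,0.424],"fingers":1},
    {"dp":[-0.6,0.857,-0.2],"turn":[0,0,0.424],"fingers":1},
    {"dp":[-0.6,0.857,-0.2],"turn":[0,0,0.424],"fingers":1},
    {"dp":[-0.6,0.857,-0.2],"turn":[0,0,0.424],"fingers":1},
    {"dp":[-0.6,0.857,-0.2],"turn":[0,0,0.424],"fingers":1},
    {"dp":[-0.6,0.857,-0.2],"turn":[0,0,0.424],"fingers":1},
    {"dp":[-0.6,0.857,-0.2],"turn":[0,0,0.424],"fingers":1},
    {"dp":[-0.6,0.857,-0.2],"turn":[0,0,0.424],"fingers":1},
    {"dp":[-0.6,0.857,-0.2],"turn":[0,0,0.424],"fingers":1},
    {"dp":[-0.6,0.857,-0.2],"turn":[0,0,0.424],"fingers":1},
  ],
)

```text
t: 1.1
ee_pos: [0.4825, 0.3456, 0.3305]
orientation: [179.9, -0.1, -5.6]
ft_force: [0.1, 0.8, -0.6]
grip_width: 0.0856
```

```bash
python3 - <<'E'
from h import *
show();go([.52,0.0,.33],Rdown(-60))
E
```

```text
{'t': 1.1, 'q': [-57.85, 21.5074, 23.3892, 105.1037, -10.0238, 55.4154, -35.8148], 'ee_pos': [0.4825, 0.3456, 0.3305], 'orientation': [179.9094, -0.0933, -5.6124], 'ft_force': [0.0509, 0.7568, -0.5948], 'grip_width': 0.0856}
dp [0.1777, 0.8508, 0.0028] turn [0.0002, -0.0007, 0.3022] rows 8.3
```

Request:
carry_out(
  moves=[
    {"dp":[0.18,0.85,0],"turn":[0,0,0.3],"fingers":1},
    {"dp":[0.18,0.85,0],"turn":[0,0,0.3],"fingers":1},
    {"dp":[0.18,0.85,0],"turn":[0,0,0.3],"fingers":1},
    {"dp":[0.18,0.85,0],"turn":[0,0,0.3],"fingers":1},
    {"dp":[0.18,0.85,0],"turn":[0,0,0.3],"fingers":1},
    {"dp":[0.18,0.85,0],"turn":[0,0,0.3],"fingers":1},
    {"dp":[0.18,0.85,0],"turn":[0,0,0.3],"fingers":1},
    {"dp":[0.18,0.85,0],"turn":[0,0,0.3],"fingers":1},
    {"dp":[0.18,0.85,0],"turn":[0,0,0.3],"fingers":1},
    {"dp":[0.18,0.85,0],"turn":[0,0,0.3],"fingers":1},
  ],
)

```text
t: 1.93
ee_pos: [0.5208, -0.0035, 0.3312]
orientation: [-180.0, -0.2, -59.8]
ft_force: [-0.5, 0.0, -0.1]
grip_width: 0.0854
```

```bash
python3 - <<'E'
from h import *
show();go([.52,-.338,.29],Rdown(-78.5))
s=np.load('scene0.npz');t=np.load('top0.npz')
# refine handle: top edge points z>.16 and jar rim yaw by plane of the handle face
P=s['P'][285:360,165:215].reshape(-1,3);P=P[(P[:,2]>.1)&(P[:,2]<.18)&(np.hypot(P[:,0]-.52,P[:,1]+.338)<.025)]
n=np.linalg.svd(P-P.mean(0))[2][2];n*=np.sign(n[0]);print(len(P),P.mean(0),n,np.degrees(np.arctan2(n[1],n[0])))
for D in(s,t):
  Q=D['P'].reshape(-1,3);Q=Q[(Q[:,2]>.165)&(Q[:,2]<.18)&(np.hypot(Q[:,0]-.52,Q[:,1]+.338)<.03)];print(len(Q),Q.mean(0),cv2.minAreaRect((Q[:,:2]*1000).astype(np.float32)))
E
```

```text
{'t': 1.9333, 'q': [-37.4277, 17.8552, 41.7647, 114.3261, -14.6151, 52.9604, -47.9609], 'ee_pos': [0.5208, -0.0035, 0.3312], 'orientation': [-179.9972, -0.1985, -59.8009], 'ft_force': [-0.5433, 0.0011, -0.1177], 'grip_width': 0.0854}
dp [0.7214, 0.4225, 0.1055] turn [-0.0002, -0.0011, 0.1039] rows 8.1
361 [ 0.52213023 -0.33807891  0.13948708] [0.98436317 0.17479836 0.0217872 ] 10.069339394378625
73 [ 0.5211438  -0.33766504  0.17002266] ((520.7796630859375, -337.488037109375), (8.769561767578125, 26.62318229675293), 7.960781574249268)
32 [ 0.51994417 -0.33986179  0.16937386] ((519.991455078125, -339.97149658203125), (5.711798667907715, 24.771743774414062), 11.685405731201172)
```

Request:
carry_out(
  moves=[
    {"dp":[0.72,0.423,0.105],"turn":[0,0,0.1],"fingers":1},
    {"dp":[0.72,0.423,0.105],"turn":[0,0,0.1],"fingers":1},
    {"dp":[0.72,0.423,0.105],"turn":[0,0,0.1],"fingers":1},
    {"dp":[0.72,0.423,0.105],"turn":[0,0,0.1],"fingers":1},
    {"dp":[0.72,0.423,0.105],"turn":[0,0,0.1],"fingers":1},
    {"dp":[0.72,0.423,0.105],"turn":[0,0,0.1],"fingers":1},
    {"dp":[0.72,0.423,0.105],"turn":[0,0,0.1],"fingers":1},
    {"dp":[0.72,0.423,0.105],"turn":[0,0,0.1],"fingers":1},
    {"dp":[0.72,0.423,0.105],"turn":[0,0,0.1],"fingers":1},
    {"dp":[0.72,0.423,0.105],"turn":[0,0,0.1],"fingers":1},
  ],
)

```text
t: 2.77
ee_pos: [0.5192, -0.3394, 0.2892]
orientation: [180.0, -0.2, -77.9]
ft_force: [1.0, 0.4, 0.0]
grip_width: 0.0852
```

```bash
python3 - <<'E'
from h import *
show();go([.5195,-.3385,.142],Rdown(-80))
E
```

```text
{'t': 2.7667, 'q': [0.3494, 29.5283, 42.0207, 105.3551, -23.8419, 54.1389, -24.9717], 'ee_pos': [0.5192, -0.3394, 0.2892], 'orientation': [179.9765, -0.1934, -77.8862], 'ft_force': [1.0456, 0.4491, 0.0478], 'grip_width': 0.0852}
dp [-0.0033, -0.0014, 0.368] turn [0.0001, -0.0011, 0.0117] rows 3.5
```

Request:
carry_out(
  moves=[
    {"dp":[-0.003,-0.001,0.06],"turn":[0,-0.001,0.012],"fingers":1},
    {"dp":[-0.003,-0.001,0.12],"turn":[0,-0.001,0.012],"fingers":1},
    {"dp":[-0.003,-0.001,0.18],"turn":[0,-0.001,0.012],"fingers":1},
    {"dp":[-0.003,-0.001,0.24],"turn":[0,-0.001,0.012],"fingers":1},
    {"dp":[-0.003,-0.001,0.3],"turn":[0,-0.001,0.012],"fingers":1},
    {"dp":[-0.003,-0.001,0.34],"turn":[0,-0.001,0.012],"fingers":1},
    {"dp":[-0.003,-0.001,0.368],"turn":[0,-0.001,0.012],"fingers":1},
    {"dp":[-0.003,-0.001,0.368],"turn":[0,-0.001,0.012],"fingers":1},
    {"dp":[-0.003,-0.001,0.368],"turn":[0,-0.001,0.012],"fingers":0},
  ],
  force=40,
)

```text
t: 3.52
ee_pos: [0.52, -0.3371, 0.1419]
orientation: [180.0, 0.0, -79.9]
ft_force: [0.4, -0.4, 0.4]
grip_width: 0.075
```

```bash
python3 - <<'E'
from h import *
show();go([.5195,-.3385,.142],Rdown(-80))
im=grab('scene','s1')
b=cv2.resize(im['frame'][180:380,90:290],None,fx=3,fy=3)[...,::-1];cv2.imwrite('pics/s1c.png',b)
E
```

```text
{'t': 3.5167, 'q': [6.2538, 39.0463, 33.6582, 112.4216, -33.949, 38.7101, -18.5853], 'ee_pos': [0.52, -0.3371, 0.1419], 'orientation': [179.9614, 0.0458, -79.9204], 'ft_force': [0.3847, -0.4063, 0.446], 'grip_width': 0.075}
dp [0.0031, 0.0018, -0.0002] turn [0.0002, 0.0003, 0.0004] rows 0.0
```

View pics/s1c.png

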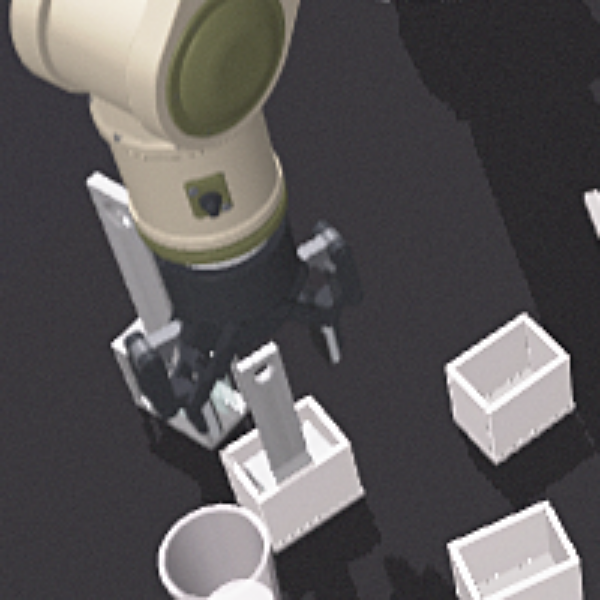

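The fingers straddle the short handle (eye at crop ~263,372), with the tall dipper clear behind. Closing now.

Request:
carry_out(
  moves=[
    {"dp":[0.003,0.001,0],"turn":[0,0,0],"fingers":-0.2},
    {"dp":[0.003,0.001,0],"turn":[0,0,0],"fingers":-0.4},
    {"dp":[0.003,0.001,0],"turn":[0,0,0],"fingers":-0.6},
    {"dp":[0.003,0.001,0],"turn":[0,0,0],"fingers":-0.8},
    {"dp":[0.003,0.001,0],"turn":[0,0,0],"fingers":-0.8},
    {"dp":[0.003,0.001,0],"turn":[0,0,0],"fingers":-0.8},
    {"dp":[0.003,0.001,0],"turn":[0,0,0],"fingers":-0.8},
    {"dp":[0.003,0.001,0],"turn":[0,0,0],"fingers":-0.8},
    {"dp":[0.003,0.001,0],"turn":[0,0,0],"fingers":-0.8},
    {"dp":[0.003,0.001,0],"turn":[0,0,0],"fingers":-0.8},
  ],
  force=60,
)

```text
t: 4.4
ee_pos: [0.5203, -0.3392, 0.1436]
orientation: [-179.9, -0.0, -80.0]
ft_force: [-0.6, 1.6, 6.5]
grip_width: 0.0253
```

```bash
python3 - <<'E'
from h import *
show()
E
```

```text
{'t': 4.4, 'q': [6.3787, 38.9456, 33.7251, 112.2862, -33.9266, 38.805, -18.5115], 'ee_pos': [0.5203, -0.3392, 0.1436], 'orientation': [-179.9057, -0.0252, -79.9586], 'ft_force': [-0.5875, 1.5793, 6.5164], 'grip_width': 0.0253}
```

Request:
carry_out(
  moves=[
    {"dp":[0,0,-0.02],"turn":[0,0,0],"fingers":-0.8},
    {"dp":[0,0,-0.05],"turn":[0,0,0],"fingers":-0.8},
    {"dp":[0,0,-0.09],"turn":[0,0,0],"fingers":-0.8},
    {"dp":[0,0,-0.14],"turn":[0,0,0],"fingers":-0.8},
    {"dp":[0,0,-0.2],"turn":[0,0,0],"fingers":-0.8},
    {"dp":[0,0,-0.26],"turn":[0,0,0],"fingers":-0.8},
    {"dp":[0,0,-0.32],"turn":[0,0,0],"fingers":-0.8},
    {"dp":[0,0,-0.38],"turn":[0,0,0],"fingers":-0.8},
    {"dp":[0,0,-0.42],"turn":[0,0,0],"fingers":-0.8},
    {"dp":[0,0,-0.42],"turn":[0,0,0],"fingers":-0.8},
  ],
)

```text
t: 5.23
ee_pos: [0.5206, -0.3405, 0.3161]
orientation: [-179.6, -0.2, -80.0]
ft_force: [0.4, -0.5, -1.4]
grip_width: 0.0252
```

```bash
python3 - <<'E'
from h import *
show(); grab('scene','s2')
D=np.load('s2.npz')
st=ctrl.observe();T=st['ee_pos'];R0=R.from_euler('xyz',st['orientation'],degrees=True)
P=D['P'].reshape(-1,3); L=R0.inv().apply(P-T)
m=(abs(L[:,0])<.04)&(abs(L[:,1])<.025)&(L[:,2]>-.035)&(L[:,2]<.16)
L=L[m];print('z range along tool',np.percentile(L[:,2],[1,99]).round(4))
for a,b in((-.035,-.01),(.025,.05),(.05,.085),(.1,.13)):
  Q=L[(L[:,2]>a)&(L[:,2]<b)];print(a,b,len(Q),Q.mean(0).round(4) if len(Q) else'',Q.min(0).round(3) if len(Q) else '',Q.max(0).round(3)if len(Q) else '')
go([.47,0.08,.33],Rdown(-95))
go([.47,-.12,.33],Rdown(-90))
E
```

```text
{'t': 5.2333, 'q': [-0.837, 28.2388, 43.8899, 103.5892, -23.1601, 57.0502, -27.5981], 'ee_pos': [0.5206, -0.3405, 0.3161], 'orientation': [-179.6398, -0.2319, -79.9977], 'ft_force': [0.3963, -0.5007, -1.4007], 'grip_width': 0.0252}
z range along tool [-0.0337  0.134 ]
-0.035 -0.01 371 [-0.0001 -0.0063 -0.0238] [-0.039 -0.016 -0.035] [ 0.04   0.013 -0.01 ]
0.025 0.05 157 [ 0.0007 -0.0027  0.0373] [-0.014 -0.006  0.025] [0.014 0.    0.05 ]
0.05 0.085 356 [ 0.0014 -0.0034  0.074 ] [-0.024 -0.017  0.05 ] [0.025 0.014 0.085]
0.1 0.13 330 [ 0.0018 -0.0083  0.1161] [-0.025 -0.018  0.1  ] [0.026 0.016 0.13 ]
dp [-1.0551, -0.0592, -0.0423] turn [-0.0016, -0.0006, 0.0835] rows 10.1
dp [-0.5627, 0.0279, -0.0415] turn [-0.0016, -0.0007, 0.0557] rows 5.4
```

View pics/s2.png

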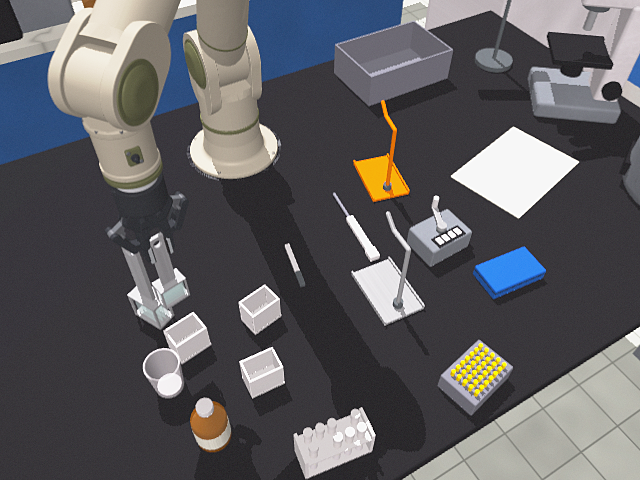

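Jar_a is standing where it was and the dipper hangs from the gripper. I'll move toward the stand and refine the hook geometry.

Request:
carry_out(
  moves=[
    {"dp":[-0.1,0.005,-0.02],"turn":[0,0,0.01],"fingers":-0.8},
    {"dp":[-0.2,0.01,-0.03],"turn":[0,0,0.02],"fingers":-0.8},
    {"dp":[-0.3,0.015,-0.04],"turn":[0,0,0.03],"fingers":-0.8},
    {"dp":[-0.4,0.02,-0.04],"turn":[0,0,0.04],"fingers":-0.8},
    {"dp":[-0.5,0.025,-0.04],"turn":[-0.001,0,0.05],"fingers":-0.8},
    {"dp":[-0.6,0.028,-0.04],"turn":[-0.001,0,0.056],"fingers":-0.8},
    {"dp":[-0.7,0.03,-0.04],"turn":[-0.001,0,0.06],"fingers":-0.8},
    {"dp":[-0.8,0.03,-0.04],"turn":[-0.001,0,0.065],"fingers":-0.8},
    {"dp":[-0.9,0.03,-0.04],"turn":[-0.001,0,0.07],"fingers":-0.8},
    {"dp":[-0.95,0.03,-0.04],"turn":[-0.001,0,0.075],"fingers":-0.8},
    {"dp":[-0.95,0.03,-0.04],"turn":[-0.001,0,0.083],"fingers":-0.8},
  ],
)

```text
t: 6.2
ee_pos: [0.4406, 0.0371, 0.328]
orientation: [180.0, -0.1, -94.6]
ft_force: [0.3, -0.5, -1.4]
grip_width: 0.0249
```

```bash
python3 - <<'E'
from h import *
from scipy.optimize import least_squares
show()
s=np.load('scene0.npz');t=np.load('top0.npz')
ps=[]
for D in(s,t):
    P=D['P'].reshape(-1,3);m=(P[:,2]>.185)&(P[:,2]<.24)&(abs(P[:,0]-.612)<.06)&(abs(P[:,1]-.087)<.02);ps.append(P[m])
def cap(P,bx,by,bz,yaw):
    d=np.array([np.cos(yaw),np.sin(yaw),0]);b=np.array([bx,by,bz]);a=b-.055*d;tp=b+.0268*d+[0,0,.0209]
    def seg(A,B):
        k=np.clip((P-A)@(B-A)/((B-A)@(B-A)),0,1)[:,None];return np.linalg.norm(P-A-k*(B-A),axis=1)
    return np.minimum(seg(a,b),seg(b,tp))-.005
for P in(ps[0],ps[1],np.vstack(ps)):
    r=least_squares(lambda v:cap(P,*v),[.598,.0885,.195,np.radians(175)],loss='soft_l1',f_scale=.002)
    print(len(P),r.x[:3].round(4),np.degrees(r.x[3]).round(2),np.sqrt((r.fun**2).mean()).round(4))
go([.45,0.09,.33],Rdown(-95,-38))
E
```

```text
{'t': 6.2, 'q': [-57.1009, 12.7585, 55.6352, 123.3848, -13.6587, 50.1812, -87.8484], 'ee_pos': [0.4406, 0.0371, 0.328], 'orientation': [179.968, -0.058, -94.5645], 'ft_force': [0.3139, -0.4603, -1.3978], 'grip_width': 0.0249}
250 [0.599  0.0899 0.1966] 175.41 0.0018
176 [0.5991 0.0867 0.1962] 175.64 0.0016
426 [0.5992 0.0885 0.1965] 175.34 0.0019
dp [-0.1336, -0.0129, -0.0051] turn [-0.2109, -0.0011, 0.0022] rows 5.3
```

Request:
carry_out(
  moves=[
    {"dp":[-0.05,-0.003,0],"turn":[-0.03,0,0.002],"fingers":-0.8},
    {"dp":[-0.1,-0.006,0],"turn":[-0.06,0,0.002],"fingers":-0.8},
    {"dp":[-0.133,-0.013,0],"turn":[-0.09,0,0.002],"fingers":-0.8},
    {"dp":[-0.133,-0.013,0],"turn":[-0.12,0,0.002],"fingers":-0.8},
    {"dp":[-0.133,-0.013,0],"turn":[-0.15,0,0.002],"fingers":-0.8},
    {"dp":[-0.133,-0.013,0],"turn":[-0.18,0,0.002],"fingers":-0.8},
    {"dp":[-0.133,-0.013,0],"turn":[-0.2,0,0.002],"fingers":-0.8},
    {"dp":[-0.133,-0.013,0],"turn":[-0.211,-0.001,0.002],"fingers":-0.8},
    {"dp":[-0.133,-0.013,0],"turn":[-0.211,-0.001,0.002],"fingers":-0.8},
  ],
)

```text
t: 6.95
ee_pos: [0.4505, 0.0891, 0.3262]
orientation: [141.8, -0.1, -95.0]
ft_force: [0.5, 0.1, -2.2]
grip_width: 0.0247
```

```bash
cat >> h.py <<'E'
YAW=175.4; B=np.array([.599,.0885,.195]); d=np.array([np.cos(np.radians(YAW)),np.sin(np.radians(YAW)),0]); Z=np.array([0,0,1.])
TIP=B+.0268*d+.0209*Z; c,s_=np.cos(np.radians(38)),np.sin(np.radians(38)); U=c*d+s_*Z; UP=-s_*d+c*Z
EYE=.012
E
python3 - <<'E'
from h import *
show(); e=TIP+.04*U; go(e-EYE*UP,Rdown(-94.6,-38)); print(e-EYE*UP)
grab('scene','s3')
E
```

```text
{'t': 6.95, 'q': [-39.9005, 34.5807, 45.5398, 104.028, -21.4422, 91.5589, -78.9903], 'ee_pos': [0.4505, 0.0891, 0.3262], 'orientation': [141.7825, -0.1245, -95.0365], 'ft_force': [0.4666, 0.0542, -2.2077], 'grip_width': 0.0247}
dp [-0.0304, -0.3087, 0.0595] turn [0.0012, 0.001, -0.0023] rows 3.0
[0.53350329 0.09376974 0.23107033]
```

Request:
carry_out(
  moves=[
    {"dp":[-0.02,-0.03,0.03],"turn":[0.001,0.001,-0.002],"fingers":-0.8},
    {"dp":[-0.03,-0.1,0.06],"turn":[0.001,0.001,-0.002],"fingers":-0.8},
    {"dp":[-0.03,-0.16,0.06],"turn":[0.001,0.001,-0.002],"fingers":-0.8},
    {"dp":[-0.03,-0.22,0.06],"turn":[0.001,0.001,-0.002],"fingers":-0.8},
    {"dp":[-0.03,-0.28,0.06],"turn":[0.001,0.001,-0.002],"fingers":-0.8},
    {"dp":[-0.03,-0.309,0.06],"turn":[0.001,0.001,-0.002],"fingers":-0.8},
    {"dp":[-0.03,-0.309,0.06],"turn":[0.001,0.001,-0.002],"fingers":-0.8},
  ],
)

```text
t: 7.58
ee_pos: [0.5342, 0.0933, 0.2301]
orientation: [142.1, -0.1, -94.6]
ft_force: [-0.1, -0.6, -1.7]
grip_width: 0.0249
```

```bash
python3 - <<'E'
from h import *
from scipy.optimize import least_squares
show(); e=TIP+.04*U; go(e-EYE*UP,Rdown(-94.6,-38))
im=grab('scene','s4'); D=np.load('s4.npz'); grab('top','t4')
st=ctrl.observe();T=st['ee_pos'];R0=R.from_euler('xyz',st['orientation'],degrees=True)
for n in('s4','t4'):
  P=np.load(n+'.npz')['P'].reshape(-1,3); L=R0.inv().apply(P-T); L=L[np.isfinite(L[:,0])]
  for a,b,w in((-.03,-.008,.014),(.025,.08,.016),(.09,.15,.03)):
    Q=L[(L[:,2]>a)&(L[:,2]<b)&(abs(L[:,0])<w)&(abs(L[:,1])<.025)]
    if len(Q)>5:print(n,a,b,len(Q),Q.mean(0).round(4),np.percentile(Q,2,axis=0).round(4),np.percentile(Q,98,axis=0).round(4))
# tip of hook seen now in scene
P=D['P'].reshape(-1,3);L=R0.inv().apply(P-T);m=(P[:,2]>.2)&(abs(L[:,0])<.02)&(L[:,1]<-.02)&(L[:,1]>-.1)&(L[:,2]<.03)
print('bar pts tool',L[m].mean(0) if m.any() else '',m.sum())
pp=R0.inv().apply(TIP-T);print('predicted tip in tool',pp.round(4))
# pixel crop
v,u=np.where(np.linalg.norm(D['P']-T,axis=-1)<.05);print(u.mean(),v.mean())
u0,v0=int(np.clip(u.mean()-75,0,490)),int(np.clip(v.mean()-60,0,360))
cv2.imwrite('pics/s4c.png',cv2.resize(im['frame'][v0:v0+120,u0:u0+150],None,fx=5,fy=5,interpolation=cv2.INTER_CUBIC)[...,::-1]);print(u0,v0)
E
```

```text
{'t': 7.5833, 'q': [-34.2873, 45.9621, 41.7995, 97.0068, -26.3423, 88.3811, -75.7841], 'ee_pos': [0.5342, 0.0933, 0.2301], 'orientation': [142.1336, -0.0895, -94.65], 'ft_force': [-0.0793, -0.5504, -1.7196], 'grip_width': 0.0249}
dp [-0.001, 0.003, -0.0007] turn [-0.0007, -0.0002, -0.0005] rows 0.0
s4 0.025 0.08 16 [ 0.0117 -0.0013  0.067 ] [ 0.0046 -0.004   0.0544] [0.0135 0.0016 0.0792]
s4 0.09 0.15 155 [ 0.0154 -0.0016  0.1166] [-0.0171 -0.0157  0.0901] [0.0245 0.0132 0.1372]
t4 -0.03 -0.008 104 [-0.0011  0.0022 -0.0202] [-0.0131 -0.0052 -0.0287] [ 0.0136  0.0117 -0.009 ]
t4 0.025 0.08 202 [0.0028 0.0018 0.0518] [-0.0099 -0.0013  0.026 ] [0.015  0.0053 0.078 ]
t4 0.09 0.15 343 [0.0032 0.0078 0.1165] [-0.0221 -0.0153  0.0902] [0.0274 0.0156 0.1379]
bar pts tool [ 0.0003555  -0.03985294 -0.2628214 ] 895
predicted tip in tool [-0.0006 -0.041  -0.0115]
380.72463768115944 205.7246376811594
305 145
```

View pics/s4c.png

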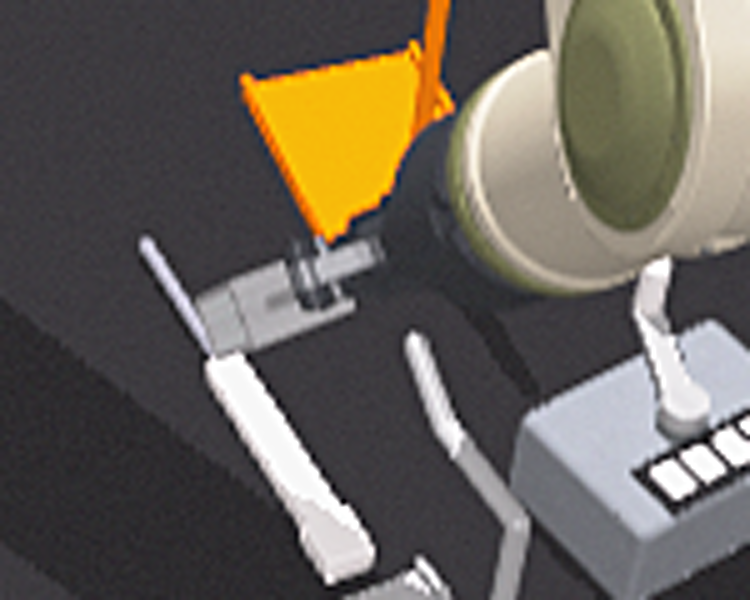

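```bash
sed -i 's/B=np.array(\[.599,.0885,.195\])/B=np.array([.599,.0897,.195])/; s/^EYE=.*/EYE=.0113/' h.py
python3 - <<'E'
from h import *
for s in(.04,.01,-.01,-.03):
    go(TIP+s*U-EYE*UP,Rdown(-94.6,-38))
E
```

```text
dp [-0.0043, -0.0023, -0.0005] turn [-0.0007, 0.0, -0.0005] rows 0.0
dp [-0.0044, -0.0773, -0.0004] turn [-0.0007, 0.0, -0.0005] rows 0.7
dp [-0.0045, -0.1273, -0.0003] turn [-0.0007, 0.0, -0.0005] rows 1.2
dp [-0.0045, -0.1773, -0.0002] turn [-0.0007, 0.0, -0.0005] rows 1.7
```

Request:
carry_out(
  moves=[
    {"dp":[-0.0045,-0.01,0],"turn":[-0.0007,0,0],"fingers":-0.8},
    {"dp":[-0.0045,-0.03,0],"turn":[-0.0007,0,0],"fingers":-0.8},
    {"dp":[-0.0045,-0.05,0],"turn":[-0.0007,0,0],"fingers":-0.8},
    {"dp":[-0.0045,-0.07,0],"turn":[-0.0007,0,0],"fingers":-0.8},
    {"dp":[-0.0045,-0.08,0],"turn":[-0.0007,0,0],"fingers":-0.8},
    {"dp":[-0.0045,-0.09,0],"turn":[-0.0007,0,0],"fingers":-0.8},
    {"dp":[-0.0045,-0.1,0],"turn":[-0.0007,0,0],"fingers":-0.8},
    {"dp":[-0.0045,-0.105,0],"turn":[-0.0007,0,0],"fingers":-0.8},
    {"dp":[-0.0045,-0.105,0],"turn":[-0.0007,0,0],"fingers":-0.8},
  ],
)

```text
t: 8.43
ee_pos: [0.5663, 0.0923, 0.2058]
orientation: [142.0, -0.1, -94.7]
ft_force: [-0.4, -0.4, -1.4]
grip_width: 0.0249
```

```bash
python3 - <<'E'
from h import *
show()
st=ctrl.observe();print(st['moment'])
im=viewer.get_image('scene');f=im['frame']
cv2.imwrite('pics/s5c.png',cv2.resize(f[160:260,340:470],None,fx=6,fy=6,interpolation=cv2.INTER_CUBIC)[...,::-1])
for s in(-.01,-.02,-.03): go(TIP+s*U-EYE*UP,Rdown(-94.6,-38))
E
```

```text
{'t': 8.4333, 'q': [-32.3324, 49.4414, 40.8486, 93.0278, -27.5271, 89.1232, -75.562], 'ee_pos': [0.5663, 0.0923, 0.2058], 'orientation': [141.9774, -0.0602, -94.6861], 'ft_force': [-0.3914, -0.402, -1.4476], 'grip_width': 0.0249}
[-0.04892604 -0.92490263  0.0617015 ]
dp [-0.0003, -0.0219, -0.0006] turn [0.0001, 0.0, -0.0006] rows 0.2
dp [-0.0004, -0.0469, -0.0006] turn [0.0001, 0.0, -0.0006] rows 0.5
dp [-0.0004, -0.0719, -0.0006] turn [0.0001, 0.0, -0.0006] rows 0.7
```

View pics/s5c.png

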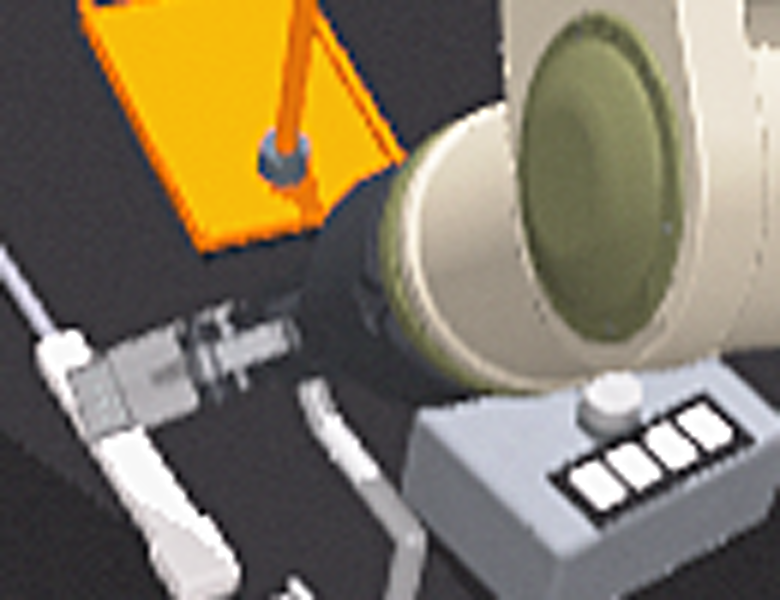

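```bash
python3 - <<'E'
from h import *
im=viewer.get_image('scene');f=im['frame'].copy()
st=ctrl.observe();T=st['ee_pos'];R0=R.from_euler('xyz',st['orientation'],degrees=True)
K=np.array([[im['fx'],0,im['cx']],[0,im['fy'],im['cy']],[0,0,1]]);Ti=np.linalg.inv(im['T'])
pts={'eye':T+R0.apply([0,0,-EYE]),'tcp':T,'top':T+R0.apply([0,0,-EYE-.015]),'tip':TIP,'bend':B,'post':B-.055*d,'bot':T+R0.apply([0,0,.139])}
big=cv2.resize(f[160:260,340:470],None,fx=6,fy=6,interpolation=cv2.INTER_CUBIC)[...,::-1].copy()
col=dict(eye=(0,0,255),tcp=(0,255,0),top=(255,0,255),tip=(255,255,0),bend=(255,0,0),post=(0,255,255),bot=(0,128,255))
for k,p in pts.items():
    x=cv2.projectPoints((Ti[:3,:3]@p+Ti[:3,3]).reshape(1,1,3),np.zeros(3),np.zeros(3),K,np.array(im['distortion']))[0].ravel()
    q=(x-[340,160])*6+3; print(k,x.round(1),q.round()); cv2.circle(big,tuple(int(a) for a in q),5,col[k],-1)
cv2.imwrite('pics/s6c.png',big)
E
```

```text
eye [387.8 214.7] [290. 331.]
tcp [385.6 215.5] [277. 336.]
top [390.8 213.7] [308. 325.]
tip [387.7 214.2] [289. 328.]
bend [393.5 230.5] [324. 426.]
post [408.1 249.9] [412. 542.]
bot [361.5 223.8] [132. 386.]
```

View pics/s6c.png

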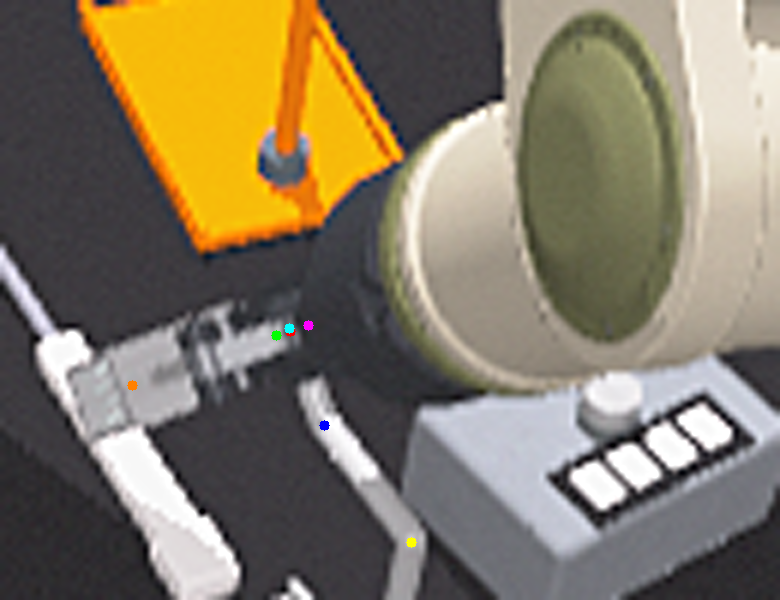

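The tip end is now hidden behind the fingers. The projected eye and tip coincide at crop (290,330), and there's no contact force. I'll slide on.

Request:
carry_out(
  moves=[
    {"dp":[-0.0004,-0.008,-0.0005],"turn":[0,0,-0.0005],"fingers":-0.8},
    {"dp":[-0.0004,-0.016,-0.0005],"turn":[0,0,-0.0005],"fingers":-0.8},
    {"dp":[-0.0004,-0.024,-0.0005],"turn":[0,0,-0.0005],"fingers":-0.8},
    {"dp":[-0.0004,-0.03,-0.0005],"turn":[0,0,-0.0005],"fingers":-0.8},
    {"dp":[-0.0004,-0.03,-0.0005],"turn":[0,0,-0.0005],"fingers":-0.8},
  ],
)

```text
t: 8.95
ee_pos: [0.5759, 0.0916, 0.1985]
orientation: [142.0, -0.0, -94.6]
ft_force: [0.3, -0.1, -1.6]
grip_width: 0.0248
```

```bash
python3 - <<'E'
from h import *
show();print(ctrl.observe()['moment'])
for s in(-.02,-.03): go(TIP+s*U-EYE*UP,Rdown(-94.6,-38))
E
```

```text
{'t': 8.95, 'q': [-31.7516, 50.4411, 40.5615, 91.8002, -27.8353, 89.3303, -75.4677], 'ee_pos': [0.5759, 0.0916, 0.1985], 'orientation': [141.9751, -0.007, -94.6141], 'ft_force': [0.3288, -0.1051, -1.5815], 'grip_width': 0.0248}
[-0.08399508 -0.97426127 -0.05986848]
dp [0.0002, -0.0161, -0.0003] turn [0.0001, 0.0, -0.0001] rows 0.2
dp [0.0002, -0.0411, -0.0004] turn [0.0001, 0.0, -0.0001] rows 0.4
```

Request:
carry_out(
  moves=[
    {"dp":[0.0002,-0.008,0],"turn":[0,0,0],"fingers":-0.8},
    {"dp":[0.0002,-0.016,0],"turn":[0,0,0],"fingers":-0.8},
    {"dp":[0.0002,-0.024,0],"turn":[0,0,0],"fingers":-0.8},
    {"dp":[0.0002,-0.032,0],"turn":[0,0,0],"fingers":-0.8},
    {"dp":[0.0002,-0.04,0],"turn":[0,0,0],"fingers":-0.8},
    {"dp":[0.0002,-0.04,0],"turn":[0,0,0],"fingers":-0.8},
  ],
)

```text
t: 9.45
ee_pos: [0.5888, 0.0905, 0.1881]
orientation: [142.0, -0.0, -94.6]
ft_force: [0.7, 0.5, -1.8]
grip_width: 0.0248
```

```bash
python3 - <<'E'
from h import *
show();print(ctrl.observe()['moment'])
def pose(e,t):
    t_=np.radians(t);go(e-EYE*(-np.sin(t_)*d+np.cos(t_)*Z),Rdown(-94.6,-t))
for l,t in((.001,33),(0,28),(-.001,23),(-.002,19),(-.004,16),(-.007,14)): pose(B+(l*d if l<0 else l*U),t)
E
```

```text
{'t': 9.45, 'q': [-30.9738, 51.8369, 40.2112, 90.1234, -28.2635, 89.6035, -75.444], 'ee_pos': [0.5888, 0.0905, 0.1881], 'orientation': [141.9625, -0.015, -94.6083], 'ft_force': [0.6756, 0.5026, -1.8073], 'grip_width': 0.0248}
[-0.12365213 -1.00945971  0.02076368]
dp [-0.0, -0.0094, -0.0012] turn [0.028, -0.0, -0.0001] rows 0.7
dp [-0.0, -0.0144, -0.0015] turn [0.0558, -0.0, -0.0001] rows 1.4
dp [-0.0001, -0.0188, -0.0036] turn [0.0835, -0.0, -0.0001] rows 2.1
dp [-0.0001, -0.0226, -0.0057] turn [0.1058, -0.0001, -0.0001] rows 2.7
dp [-0.0001, -0.0279, -0.0093] turn [0.1224, -0.0001, -0.0001] rows 3.1
dp [-0.0001, -0.0347, -0.0143] turn [0.1335, -0.0001, -0.0001] rows 3.4
```

Request:
carry_out(
  moves=[
    {"dp":[0,-0.009,-0.001],"turn":[0.014,0,0],"fingers":-0.8},
    {"dp":[0,-0.0094,-0.0012],"turn":[0.028,0,0],"fingers":-0.8},
    {"dp":[0,-0.012,-0.0013],"turn":[0.042,0,0],"fingers":-0.8},
    {"dp":[0,-0.0144,-0.0015],"turn":[0.056,0,0],"fingers":-0.8},
    {"dp":[0,-0.017,-0.0026],"turn":[0.07,0,0],"fingers":-0.8},
    {"dp":[0,-0.019,-0.0036],"turn":[0.083,0,0],"fingers":-0.8},
    {"dp":[0,-0.021,-0.0047],"turn":[0.095,0,0],"fingers":-0.8},
    {"dp":[0,-0.0226,-0.0057],"turn":[0.106,0,0],"fingers":-0.8},
    {"dp":[0,-0.0226,-0.0057],"turn":[0.106,0,0],"fingers":-0.8},
  ],
)

```text
t: 10.2
ee_pos: [0.5967, 0.0899, 0.185]
orientation: [161.1, 0.0, -94.6]
ft_force: [-1.0, -0.5, -2.2]
grip_width: 0.0249
```

```bash
python3 - <<'E'
from h import *
show();print(ctrl.observe()['moment'])
def pose(e,t):
    t_=np.radians(t);go(e-EYE*(-np.sin(t_)*d+np.cos(t_)*Z),Rdown(-94.6,-t))
for l,t in((-.004,18),(-.007,16),(-.01,12),(-.014,8),(-.016,4),(-.018,0)): pose(B+l*d,t)
E
```

```text
{'t': 10.2, 'q': [-36.43, 44.6164, 43.3277, 100.6876, -31.8642, 68.6383, -73.782], 'ee_pos': [0.5967, 0.0899, 0.185], 'orientation': [161.1224, 0.0175, -94.6171], 'ft_force': [-1.0288, -0.4544, -2.1749], 'grip_width': 0.0249}
[-0.02542306 -0.44796628 -0.00100426]
dp [0.0002, -0.0072, -0.0004] turn [0.0049, 0.0001, -0.0001] rows 0.1
dp [0.0002, -0.0153, -0.0029] turn [0.016, 0.0001, -0.0001] rows 0.4
dp [0.0002, -0.0244, -0.0055] turn [0.0382, 0.0001, -0.0001] rows 1.0
dp [0.0002, -0.0358, -0.009] turn [0.0604, 0.0001, -0.0001] rows 1.5
dp [0.0002, -0.0424, -0.0111] turn [0.0827, 0.0001, -0.0001] rows 2.1
dp [0.0002, -0.0491, -0.0133] turn [0.1049, 0.0001, -0.0001] rows 2.6
```

Request:
carry_out(
  moves=[
    {"dp":[0,-0.0072,-0.0004],"turn":[0.005,0,0],"fingers":-0.8},
    {"dp":[0,-0.0153,-0.0029],"turn":[0.016,0,0],"fingers":-0.8},
    {"dp":[0,-0.02,-0.0042],"turn":[0.027,0,0],"fingers":-0.8},
    {"dp":[0,-0.0244,-0.0055],"turn":[0.038,0,0],"fingers":-0.8},
    {"dp":[0,-0.03,-0.0072],"turn":[0.049,0,0],"fingers":-0.8},
    {"dp":[0,-0.0358,-0.009],"turn":[0.06,0,0],"fingers":-0.8},
    {"dp":[0,-0.039,-0.01],"turn":[0.072,0,0],"fingers":-0.8},
    {"dp":[0,-0.0424,-0.0111],"turn":[0.083,0,0],"fingers":-0.8},
    {"dp":[0,-0.046,-0.0122],"turn":[0.094,0,0],"fingers":-0.8},
    {"dp":[0,-0.0491,-0.0133],"turn":[0.105,0,0],"fingers":-0.8},
    {"dp":[0,-0.0491,-0.0133],"turn":[0.105,0,0],"fingers":-0.8},
  ],
)

```text
t: 11.12
ee_pos: [0.6164, 0.0884, 0.1837]
orientation: [-180.0, 0.0, -94.6]
ft_force: [-0.0, 0.5, -1.4]
grip_width: 0.025
```

```bash
python3 - <<'E'
from h import *
show();print(ctrl.observe()['moment'])
go(B-.018*d-(EYE+.002)*Z,Rdown(-94.6,0))
im=grab('scene','s7')
cv2.imwrite('pics/s7c.png',cv2.resize(im['frame'][160:320,320:480],None,fx=3.7,fy=3.7,interpolation=cv2.INTER_CUBIC)[...,::-1])
E
```

```text
{'t': 11.1167, 'q': [-41.0078, 38.7977, 44.3157, 110.7899, -37.6133, 45.8982, -70.17], 'ee_pos': [0.6164, 0.0884, 0.1837], 'orientation': [-179.9701, 0.0398, -94.615], 'ft_force': [-0.0272, 0.528, -1.3516], 'grip_width': 0.025}
[0.00643464 0.0421504  0.01585932]
dp [0.0002, -0.0014, 0.0049] turn [-0.0002, 0.0002, -0.0001] rows 0.0
```

View pics/s7c.png

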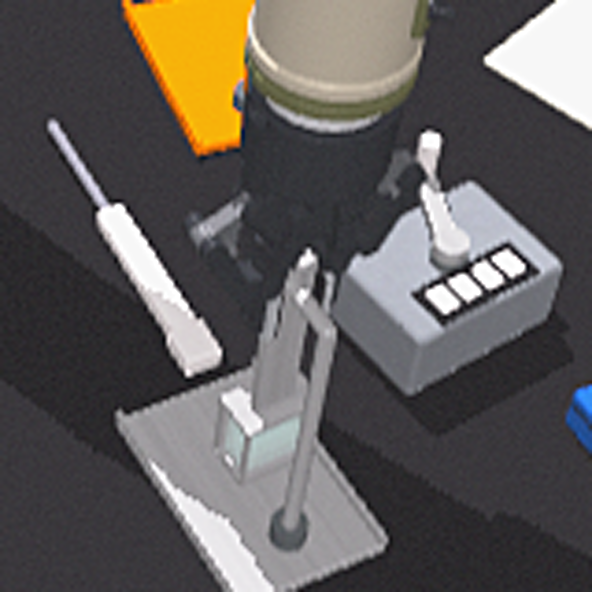

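The dipper is upright on the hook, with handle top at crop ~(305,262) and the bar running from the post into the eye. I'll lower it until the hook carries the weight.

Request:
carry_out(
  moves=[
    {"dp":[0,0,0.002],"turn":[0,0,0],"fingers":-0.8},
    {"dp":[0,0,0.004],"turn":[0,0,0],"fingers":-0.8},
    {"dp":[0,0,0.005],"turn":[0,0,0],"fingers":-0.8},
    {"dp":[0,0,0.005],"turn":[0,0,0],"fingers":-0.8},
  ],
  force=40,
)

```text
t: 11.5
ee_pos: [0.6168, 0.0884, 0.1815]
orientation: [179.9, 0.0, -94.6]
ft_force: [0.6, 1.0, -1.3]
grip_width: 0.0249
```

Request:
carry_out(
  moves=[
    {"dp":[0,0,0.001],"turn":[0,0,0],"fingers":-0.8},
    {"dp":[0,0,0.002],"turn":[0,0,0],"fingers":-0.8},
    {"dp":[0,0,0.002],"turn":[0,0,0],"fingers":-0.8},
  ],
  force=30,
)

```text
t: 11.75
ee_pos: [0.6169, 0.0884, 0.1813]
orientation: [179.9, 0.1, -94.6]
ft_force: [-2.8, 1.4, 5.9]
grip_width: 0.025
```

Request:
carry_out(
  moves=[
    {"dp":[0,0,-0.0008],"turn":[0,0,0],"fingers":-0.8},
    {"dp":[0,0,-0.0008],"turn":[0,0,0],"fingers":-0.35},
    {"dp":[0,0,-0.0008],"turn":[0,0,0],"fingers":-0.3},
    {"dp":[0,0,-0.0008],"turn":[0,0,0],"fingers":-0.2},
    {"dp":[0,0,-0.0008],"turn":[0,0,0],"fingers":0},
    {"dp":[0,0,-0.0008],"turn":[0,0,0],"fingers":0.2},
    {"dp":[0,0,-0.0008],"turn":[0,0,0],"fingers":0.2},
    {"dp":[0,0,-0.0008],"turn":[0,0,0],"fingers":0.2},
  ],
  force=20,
)

```text
t: 12.42
ee_pos: [0.6169, 0.0884, 0.1816]
orientation: [179.9, 0.1, -94.6]
ft_force: [-1.0, -0.0, -0.4]
grip_width: 0.0513
```

```bash
cat >> h.py <<'E'
def hang(D):
    P=D['P'].reshape(-1,3);c=B-.018*d
    L=np.c_[(P-c)@d,(P-c)@np.cross(Z,d),P[:,2]]
    for a,b in((.1,.17),(.045,.095)):
        Q=L[(L[:,2]>a)&(L[:,2]<b)&(abs(L[:,0])<.025)&(abs(L[:,1])<.032)];print('z',a,b,len(Q),*(np.percentile(Q,[2,50,98],axis=0).T.round(3).tolist() if len(Q) else ''))
E
python3 - <<'E'
from h import *
show();im=grab('scene','s8')
hang(np.load('s7.npz'));hang(np.load('s8.npz'))
E
```

```text
{'t': 12.4167, 'q': [-40.8363, 38.9904, 44.1498, 110.7355, -37.7428, 45.8757, -70.0641], 'ee_pos': [0.6169, 0.0884, 0.1816], 'orientation': [179.9218, 0.0621, -94.618], 'ft_force': [-1.0128, -0.0072, -0.4349], 'grip_width': 0.0513}
z 0.1 0.17 247 [-0.005, -0.002, 0.003] [-0.014, 0.001, 0.017] [0.1, 0.133, 0.168]
z 0.045 0.095 323 [-0.015, -0.008, 0.014] [-0.017, 0.012, 0.025] [0.047, 0.066, 0.095]
z 0.1 0.17 262 [-0.005, -0.002, 0.002] [-0.014, 0.002, 0.014] [0.102, 0.136, 0.169]
z 0.045 0.095 391 [-0.016, -0.008, 0.014] [-0.017, 0.012, 0.026] [0.046, 0.069, 0.095]
```

Released and still hanging in the same place. Retreating straight up.

Request:
carry_out(
  moves=[
    {"dp":[0,0,-0.02],"turn":[0,0,0],"fingers":0.2},
    {"dp":[0,0,-0.05],"turn":[0,0,0],"fingers":0.2},
    {"dp":[0,0,-0.09],"turn":[0,0,0],"fingers":0.2},
    {"dp":[0,0,-0.14],"turn":[0,0,0],"fingers":0.2},
    {"dp":[0,0,-0.19],"turn":[0,0,0],"fingers":0.2},
    {"dp":[0,0,-0.25],"turn":[0,0,0],"fingers":0.2},
    {"dp":[0,0,-0.3],"turn":[0,0,0],"fingers":0.2},
    {"dp":[0,0,-0.3],"turn":[0,0,0],"fingers":0.2},
  ],
)

```text
t: 13.13
ee_pos: [0.6188, 0.0874, 0.3067]
orientation: [-179.7, 0.2, -94.7]
ft_force: [0.2, -0.1, 0.1]
grip_width: 0.0509
```

```bash
python3 - <<'E'
from h import *
show();grab('scene','s9');hang(np.load('s9.npz'));grab('top','t9')
from scipy.optimize import least_squares
# counter: body rect from top-face points, pivot=centre; lever post
for n in('scene0','top0'):
    P=np.load(n+'.npz')['P'].reshape(-1,3);Q=P[(P[:,2]>.05)&(P[:,2]<.058)&(abs(P[:,0]-.556)<.06)&(abs(P[:,1]-.268)<.08)]
    r=cv2.minAreaRect((Q[:,:2]*1000).astype(np.float32));print(n,r)
E
```

```text
{'t': 13.1333, 'q': [-46.0511, 31.7239, 51.9593, 104.0145, -29.2605, 58.4113, -77.0909], 'ee_pos': [0.6188, 0.0874, 0.3067], 'orientation': [-179.7264, 0.157, -94.6564], 'ft_force': [0.1796, -0.0873, 0.105], 'grip_width': 0.0509}
z 0.1 0.17 250 [-0.005, -0.002, 0.003] [-0.013, 0.002, 0.013] [0.102, 0.137, 0.168]
z 0.045 0.095 399 [-0.016, -0.008, 0.014] [-0.017, 0.013, 0.025] [0.046, 0.07, 0.095]
scene0 ((556.32568359375, 270.2953186035156), (91.21240234375, 122.8546142578125), 2.7701547145843506)
top0 ((555.951171875, 267.2784729003906), (90.25745391845703, 118.71630096435547), 2.607213020324707)
```

Dipper hangs unchanged after release. Next is the lever: counter centre (0.556, 0.269), yaw ~2.7°. Rest post should be at (0.496, 0.2945), measured (0.4965, 0.2937), and the stop at about (0.499, 0.238). I'll push with the shut fingers from the +y side.

```bash
python3 - <<'E'
from h import *
go([.494,.335,.25],Rdown(2.7))
E
```

```text
dp [-0.5899, 0.357, 0.1337] turn [-0.0007, 0.0004, -0.5406] rows 13.6
```

Request:
carry_out(
  moves=[
    {"dp":[-0.08,0.05,0],"turn":[0,0,-0.04],"fingers":0.2},
    {"dp":[-0.16,0.1,0],"turn":[0,0,-0.08],"fingers":0},
    {"dp":[-0.25,0.15,0],"turn":[0,0,-0.12],"fingers":-1},
    {"dp":[-0.35,0.21,0],"turn":[0,0,-0.16],"fingers":-1},
    {"dp":[-0.45,0.27,0.03],"turn":[0,0,-0.2],"fingers":-1},
    {"dp":[-0.52,0.32,0.06],"turn":[0,0,-0.24],"fingers":-1},
    {"dp":[-0.59,0.357,0.09],"turn":[0,0,-0.28],"fingers":-1},
    {"dp":[-0.59,0.357,0.134],"turn":[0,0,-0.32],"fingers":-1},
    {"dp":[-0.59,0.357,0.134],"turn":[0,0,-0.36],"fingers":-1},
    {"dp":[-0.59,0.357,0.134],"turn":[0,0,-0.4],"fingers":-1},
    {"dp":[-0.59,0.357,0.134],"turn":[0,0,-0.44],"fingers":-1},
    {"dp":[-0.59,0.357,0.134],"turn":[0,0,-0.48],"fingers":-1},
  ],
)

```text
t: 14.23
ee_pos: [0.4934, 0.3348, 0.249]
orientation: [-180.0, 0.0, -8.3]
ft_force: [-0.1, -0.5, -0.1]
grip_width: -0.0002
```

```bash
python3 - <<'E'
from h import *
show();go([.494,.335,.096],Rdown(2.7))
E
```

```text
{'t': 14.2333, 'q': [-57.3981, 27.286, 25.948, 110.2061, -16.2494, 46.0801, -30.8912], 'ee_pos': [0.4934, 0.3348, 0.249], 'orientation': [-179.9594, 0.0394, -8.3098], 'ft_force': [-0.0625, -0.4796, -0.0583], 'grip_width': -0.0002}
dp [0.0018, -0.0005, 0.3826] turn [-0.0002, 0.0002, -0.0612] rows 3.7
```

Request:
carry_out(
  moves=[
    {"dp":[0.002,0,0.07],"turn":[0,0,-0.03],"fingers":-1},
    {"dp":[0.002,0,0.14],"turn":[0,0,-0.06],"fingers":-1},
    {"dp":[0.002,0,0.21],"turn":[0,0,-0.061],"fingers":-1},
    {"dp":[0.002,0,0.28],"turn":[0,0,-0.061],"fingers":-1},
    {"dp":[0.002,0,0.34],"turn":[0,0,-0.061],"fingers":-1},
    {"dp":[0.002,0,0.38],"turn":[0,0,-0.061],"fingers":-1},
    {"dp":[0.002,0,0.382],"turn":[0,0,-0.061],"fingers":-1},
    {"dp":[0.002,0,0.382],"turn":[0,0,-0.061],"fingers":-1},
  ],
)

```text
t: 14.9
ee_pos: [0.4934, 0.3341, 0.0952]
orientation: [179.9, 0.2, 2.7]
ft_force: [-0.1, -0.7, 0.1]
grip_width: -0.0002
```

```bash
python3 - <<'E'
from h import *
show()
for y in(.311,.262,.256):go([.493,y,.096],Rdown(2.7))
im=grab('scene','s10')
cv2.imwrite('pics/s10c.png',cv2.resize(im['frame'][130:310,330:490],None,fx=3.3,fy=3.3,interpolation=cv2.INTER_CUBIC)[...,::-1])
E
```

```text
{'t': 14.9, 'q': [-49.772, 38.5135, 15.4593, 116.233, -20.7964, 28.0213, -16.3433], 'ee_pos': [0.4934, 0.3341, 0.0952], 'orientation': [179.9414, 0.1672, 2.6547], 'ft_force': [-0.1141, -0.6651, 0.1426], 'grip_width': -0.0002}
dp [-0.0038, 0.0577, -0.002] turn [0.0003, 0.0009, -0.0003] rows 0.6
dp [-0.0094, 0.1801, -0.0019] turn [0.0003, 0.0009, -0.0003] rows 1.7
dp [-0.0101, 0.195, -0.0019] turn [0.0003, 0.0009, -0.0003] rows 1.9
```

View pics/s10c.png

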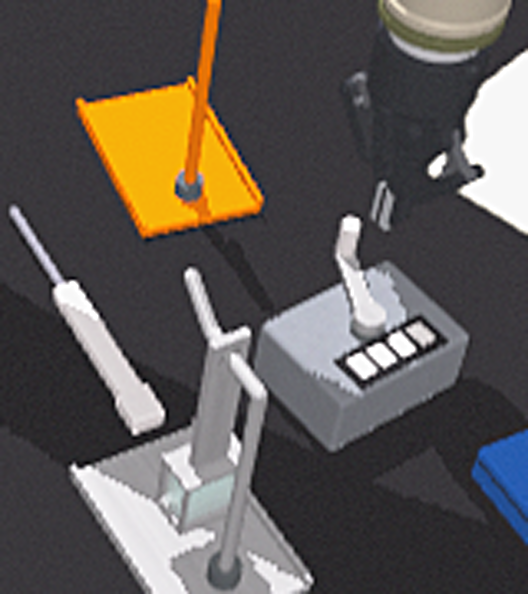

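The dipper hangs upright on the level bar (crop ~215,400) with the tip rising ahead. The shut fingers (crop ~385,205) sit on the post's +y side (crop ~348,235), so I'll push.

Request:
carry_out(
  moves=[
    {"dp":[-0.003,0.03,-0.001],"turn":[0,0,0],"fingers":-1},
    {"dp":[-0.004,0.05,-0.001],"turn":[0,0,0],"fingers":-1},
    {"dp":[-0.005,0.07,-0.001],"turn":[0,0,0],"fingers":-1},
    {"dp":[-0.006,0.09,-0.001],"turn":[0,0,0],"fingers":-1},
    {"dp":[-0.007,0.11,-0.001],"turn":[0,0,0],"fingers":-1},
    {"dp":[-0.008,0.13,-0.001],"turn":[0,0,0],"fingers":-1},
    {"dp":[-0.009,0.15,-0.001],"turn":[0,0,0],"fingers":-1},
    {"dp":[-0.009,0.165,-0.001],"turn":[0,0,0],"fingers":-1},
    {"dp":[-0.009,0.175,-0.001],"turn":[0,0,0],"fingers":-1},
    {"dp":[-0.009,0.175,-0.001],"turn":[0,0,0],"fingers":-1},
  ],
)

```text
t: 15.78
ee_pos: [0.4948, 0.2637, 0.0969]
orientation: [-180.0, -0.0, 2.6]
ft_force: [2.5, 2.4, 1.0]
grip_width: -0.0
```

```bash
cat >> h.py <<'E'
def lever(n):
    P=np.load(n+'.npz')['P'].reshape(-1,3);p=np.array([.556,.269])
    for a,b in((.0625,.07),(.088,.1)):
        r=np.hypot(*(P[:,:2]-p).T);Q=P[(P[:,2]>a)&(P[:,2]<b)&(r>.02)&(r<.08)&(P[:,0]<.556)];g=np.degrees(np.arctan2(Q[:,1]-p[1],Q[:,0]-p[0]))%360
        print(n,a,b,len(Q),np.percentile(g,[5,50,95]).round(1) if len(Q) else '')
E
python3 - <<'E'
from h import *
show()
for n in('scene','top'):grab(n,n[0]+'11');lever(n[0]+'11');lever(n+'0')
E
```

```text
{'t': 15.7833, 'q': [-43.2747, 36.5982, 13.9354, 120.8918, -20.1696, 24.6289, -10.9726], 'ee_pos': [0.4948, 0.2637, 0.0969], 'orientation': [-179.9741, -0.0329, 2.5771], 'ft_force': [2.5198, 2.3933, 0.978], 'grip_width': -0.0}
s11 0.0625 0.07 93 [186.4 202.  211.1]
s11 0.088 0.1 73 [180.8 194.9 206.1]
scene0 0.0625 0.07 80 [144.3 155.4 164. ]
scene0 0.088 0.1 31 [150.9 156.1 161.2]
t11 0.0625 0.07 71 [197.2 206.3 216.8]
t11 0.088 0.1 34 [193.1 202.2 208.1]
top0 0.0625 0.07 85 [148.9 160.5 172.9]
top0 0.088 0.1 29 [153.4 158.5 163.6]
```

Request:
carry_out(
  moves=[
    {"dp":[0,0.003,0],"turn":[0,0,0],"fingers":-1},
    {"dp":[0,0.006,0],"turn":[0,0,0],"fingers":-1},
    {"dp":[0,0.009,0],"turn":[0,0,0],"fingers":-1},
    {"dp":[0,0.009,0],"turn":[0,0,0],"fingers":-1},
  ],
)

```text
t: 16.22
ee_pos: [0.4946, 0.2612, 0.0967]
orientation: [-180.0, -0.0, 2.7]
ft_force: [2.8, 3.0, 0.8]
grip_width: 0.0003
```

Request:
carry_out(
  moves=[
    {"dp":[0,0.003,0],"turn":[0,0,0],"fingers":-1},
    {"dp":[0,0.006,0],"turn":[0,0,0],"fingers":-1},
    {"dp":[0,0.008,0],"turn":[0,0,0],"fingers":-1},
    {"dp":[0,0.008,0],"turn":[0,0,0],"fingers":-1},
  ],
)

```text
t: 16.55
ee_pos: [0.495, 0.258, 0.0968]
orientation: [-179.9, -0.0, 2.7]
ft_force: [3.3, 5.3, 1.0]
grip_width: 0.0002
```

Request:
carry_out(
  moves=[
    {"dp":[0,0.002,0],"turn":[0,0,0],"fingers":-1},
    {"dp":[0,0.003,0],"turn":[0,0,0],"fingers":-1},
    {"dp":[0,0.003,0],"turn":[0,0,0],"fingers":-1},
  ],
)

```text
t: 16.8
ee_pos: [0.4953, 0.2573, 0.0969]
orientation: [-179.9, -0.1, 2.7]
ft_force: [3.3, 5.0, -0.4]
grip_width: -0.0
```

Request:
carry_out(
  moves=[
    {"dp":[0,0.002,0],"turn":[0,0,0],"fingers":-1},
    {"dp":[0,0.004,0],"turn":[0,0,0],"fingers":-1},
    {"dp":[0,0.004,0],"turn":[0,0,0],"fingers":-1},
  ],
)

```text
t: 17.05
ee_pos: [0.4954, 0.257, 0.0969]
orientation: [-179.8, -0.1, 2.7]
ft_force: [3.0, 6.4, 0.1]
grip_width: 0.0002
```

```bash
python3 - <<'E'
from h import *
show()
for n in('scene','top'):grab(n,n[0]+'12');lever(n[0]+'12')
E
```

```text
{'t': 17.05, 'q': [-42.3848, 36.4237, 13.5625, 121.2936, -20.1281, 24.2103, -10.2054], 'ee_pos': [0.4954, 0.257, 0.0969], 'orientation': [-179.8259, -0.0915, 2.7343], 'ft_force': [3.0, 6.3696, 0.1099], 'grip_width': 0.0002}
s12 0.0625 0.07 95 [189.4 209.  216.4]
s12 0.088 0.1 70 [187.6 200.6 213. ]
t12 0.0625 0.07 52 [207.3 214.7 222.5]
t12 0.088 0.1 28 [202.5 210.  214.8]
```

Request:
carry_out(
  moves=[
    {"dp":[0,0.004,0],"turn":[0,0,0],"fingers":-1},
    {"dp":[0,0.007,0],"turn":[0,0,0],"fingers":-1},
    {"dp":[0,0.007,0],"turn":[0,0,0],"fingers":-1},
  ],
)

```text
t: 17.4
ee_pos: [0.4955, 0.2567, 0.097]
orientation: [-179.7, -0.1, 2.9]
ft_force: [1.5, 11.6, -2.0]
grip_width: -0.0
```

Hard stop: force is up to 11.6 N with only 0.3 mm of motion. I'll back off to +y so the spring returns the lever, then lift.

Request:
carry_out(
  moves=[
    {"dp":[0,-0.04,0],"turn":[0,0,0],"fingers":-1},
    {"dp":[0,-0.08,0],"turn":[0,0,0],"fingers":-1},
    {"dp":[0,-0.13,0],"turn":[0,0,0],"fingers":-1},
    {"dp":[0,-0.18,0],"turn":[0,0,0],"fingers":-1},
    {"dp":[0,-0.22,0],"turn":[0,0,0],"fingers":-1},
    {"dp":[0,-0.22,0],"turn":[0,0,0],"fingers":-1},
    {"dp":[0,-0.22,-0.1],"turn":[0,0,0],"fingers":-1},
    {"dp":[0,-0.22,-0.2],"turn":[0,0,0],"fingers":-1},
    {"dp":[0,-0.22,-0.3],"turn":[0,0,0],"fingers":-1},
    {"dp":[0,-0.22,-0.4],"turn":[0,0,0],"fingers":-1},
    {"dp":[0,-0.22,-0.4],"turn":[0,0,0],"fingers":-1},
    {"dp":[0,-0.22,-0.4],"turn":[0,0,0],"fingers":-1},
  ],
)

```text
t: 18.4
ee_pos: [0.491, 0.3425, 0.2594]
orientation: [-179.6, -0.2, 2.8]
ft_force: [-0.4, 0.4, -0.6]
grip_width: -0.0002
```

```bash
python3 - <<'E'
from h import *
show()
for n in('scene','top'):grab(n,n[0]+'13');lever(n[0]+'13')
hang(np.load('s13.npz'))
E
```

```text
{'t': 18.4, 'q': [-56.472, 26.2241, 23.4661, 109.4664, -14.2968, 46.7142, -22.5598], 'ee_pos': [0.491, 0.3425, 0.2594], 'orientation': [-179.5999, -0.2169, 2.795], 'ft_force': [-0.3526, 0.3555, -0.5916], 'grip_width': -0.0002}
s13 0.0625 0.07 80 [144.2 155.2 166. ]
s13 0.088 0.1 30 [152.1 156.6 160.9]
t13 0.0625 0.07 89 [139.9 158.2 171.7]
t13 0.088 0.1 27 [153.  158.9 162.5]
z 0.1 0.17 256 [-0.005, -0.002, 0.002] [-0.013, 0.002, 0.013] [0.102, 0.135, 0.168]
z 0.045 0.095 400 [-0.016, -0.008, 0.014] [-0.02, 0.012, 0.025] [0.046, 0.07, 0.095]
```

View pics/s13.png

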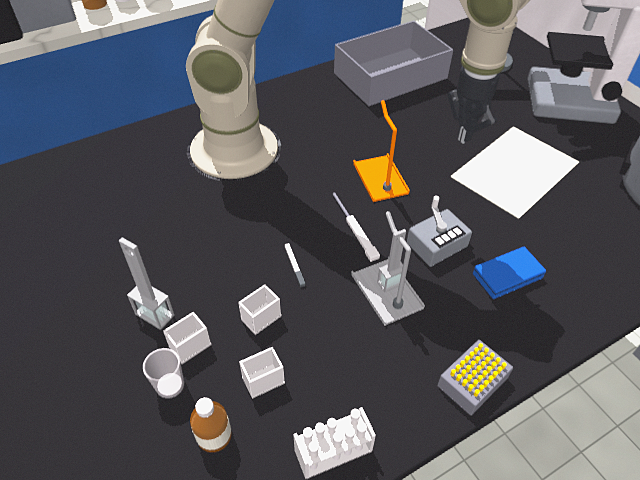

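The dipper hangs on the grey stand (~392,265), the lever is back at rest (~436,205), and the jars and other items haven't moved. The arm is clear.

```bash
python3 -c "
from rig import job
print(job.sign_off())"
```

```text
the job is handed in; nothing more can be done
None
```

The dipper is hanging on the grey drip stand, the counter has been pressed once, and I handed the job in at about 18.5 s of the 70 s allowed. The hand-in itself gave no verdict.

- **Dipper:** I lifted the 165 mm dipper out of jar_a, threaded its eye onto the hook at a 38° tilt and brought it upright about 18 mm behind the bend. Force readings stayed within 1 N or so of the free-hanging reading while threading. They peaked at about 6 N when I set it down, so I eased back before letting go. The last pictures show it upright and unmoved since release.
- **Counter:** I pushed the lever until it hit a hard stop, at about 12 N with almost no further movement. The top camera measured a swing of about 51.5–54°, against 51.6° to the stop. After I backed off, the lever angle was within about 2° of its starting reading.
- **Rest of the bench:** the jars and the other things look unmoved in the last picture, and the arm is touching nothing.
- **Disagreement:** the two cameras differed by about 3 mm in y, so I used the average for the hook and counter positions. It fitted without jamming.

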